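# Push a slate blank out over the end of the ledge

## Task

Push the slate plate along the wooden ledge toward the ledge's left end until the chalk line drawn across the plate lies right above that end, so that the strip beyond the line overhangs and shows its edge, with the plate lying flush along the fence at the back of the ledge. Push it with the fingertips only: do not pinch, lift or tip the plate or push it off, leave the other things on the bench where they are, and draw the hand clear at the end.

Things in the scene. Friction and masses are not known exactly. Their poses are not given: they have to be found in the camera images.
- slate_plate: dark slate plate blank, 90 mm (its x) by 120 mm (its y) by 8 mm thick, about 0.24 kg, lying flat and loose on the ledge, with a screw hole in each corner. Origin: centre of its underside; z up. Its +y end is the one that must overhang; it starts askew (up to 0.2 rad) and 3 mm or more clear of the fence.
- chalk_line (a point): middle of the white chalk line across the plate's upper face; the line runs along the plate's x, 20 mm to +y of the plate's centre, 40 mm from its +y end
- ledge: fixed wooden ledge on the bench, 150 mm deep (x) by 300 mm long (y), flat top 40 mm above the bench. Origin: centre of its underside; z up, +y along it to its open left end (y = +150 mm; right end also open), +x away from the robot to the fence: a dark strip along the far side, 14 mm thick, rising 26 mm above the top, its face at x = +61 mm (plate flush: its centre at x = +16 mm).
- ledge_end (a point): middle of the upper edge of the ledge's open left end, at (0, 150, 40) mm in the ledge's frame
- lamp: fixed jointed bench lamp, right of the work, in the same place each time. Origin on the bench under the middle of its arm: a thin bar along the world's x at y = -0.2 m (about 40 mm wide), from x = 0.29 to 0.85 m, 0.32 to 0.40 m above the bench; its shade hangs at the near end (x 0.19 to 0.39, y -0.31 to -0.09, z 0.15 to 0.37 m). Robots that start to its right must pass over it.
- small_capital: little carved yellow stone capital, 60x60x58 mm, just behind the fence; a bystander, origin at the centre of its underside
- brick_rub: reddish rubbing stone, 48x75x30 mm, to the right of the ledge; a bystander, origin at the centre of its underside
- wood_hand_clamp: small dark wooden hand clamp, 26x109x46 mm, to the right of the ledge; a bystander, origin at the centre of its underside
- rubber: white eraser, 23x42x13 mm, to the right of the ledge; a bystander, origin at the centre of its underside

How it is judged (in metres and radians):
At the end, for the whole second after the job is handed in: The chalk line is within 10 mm of the ledge's open end, the plate's centre is within 6 mm of its flush place at the fence and the plate is aligned with the ledge within 0.1 rad; it lies flat on the ledge (within 4 mm and 0.05 rad), at rest (y of chalk_line in the frame of ledge between 0.14 and 0.16 m and x of slate_plate in the frame of ledge above 0.01 m and angle between the y axis of slate_plate and the y axis of ledge, either way round below 0.1 rad and z of slate_plate in the frame of ledge between 0.036 and 0.044 m and angle between slate_plate's own z axis and vertical below 0.05 rad and linear speed of slate_plate below 0.01 m/s); the robot touches nothing.
It fails at once if the plate is lifted more than 8 mm off the ledge (z of slate_plate in the frame of ledge above 0.048 m).
It fails at once if the plate is tipped more than 0.15 rad or turned over (angle between slate_plate's own z axis and vertical above 0.15 rad).
It fails at once if the plate falls off the ledge (z of slate_plate in the frame of ledge below 0.025 m).
It fails at once if one of the other things on the bench is shifted more than 20 mm (distance of any of small_capital, brick_rub, wood_hand_clamp, rubber from where it was at the start of the episode above 0.02 m).
It also fails if it takes over 69 s, if anything falls off the work surface, if the arm or the gripper's body presses on something with over 40 N, if the wrist force passes 120 N, or if a joint passes its speed limit or range.

## Robot

A 6-joint arm with a two-finger parallel gripper is mounted at the origin on a cart in front of the work surface, level with it; the furniture and walls round the work are solid. World frame = base frame: x ahead of the robot, y to its left, z up, the work surface at z = 0. Lengths are in mm, angles in rad, forces in N, time in s.
With the tool pointing down it reaches from about 350 to 875 mm from the base axis. Payload 4.2 kg.
Tool frame: the origin (TCP) lies midway between the tips of the shut fingers; the grasp point (between the pads) lies 19 mm behind it (arm.grip_point_offset is the distance from the TCP to the grasp point, in mm); y points along the fingers, z is the direction in which the jaws open and shut, and the axes are right-handed (so a half turn about y gives the same grasp; the last joint's range is limited). The gripper opens to 85 mm and grips with 20 to 120 N. Pads are 22 mm wide; open, the fingers measure 114 mm over their backs; the gripper's body (76 mm by 85 mm) begins 54 mm behind the grasp point. The pads swing forward as they close: fully open they stand 13 mm farther back than shut.
Start: joints at [-0.507, 0.385, 0.008, 0, -1.194, -0.259], TCP at [450.433, -433.254, 231.312] pointing down, gripper open.
Joint ranges: [-3.14, 3.14], [-1.21, 2.06], [-1.07, 1.41], [-3.16, 2.05], [-2.99, -0.16], [-3.1, 3.1]. Speed limits (rad/s): [2.79, 2.79, 3.14, 3.14, 3.14, 3.14].

## Interface

Orientations are given as a unit quaternion [x, y, z, w].
In Python, from bench import arm, optics, job_done, spotter gives the robot as it stands.
- The arm moves only by the tool jog_arm, never from a script. Its arguments are lists of equal length, an entry for each row: "translation": the shift along the tool's x, y, z in units of 50 mm (1.0 is 50 mm), a list of three; "rot": the turn, a rotation vector about the tool's x, y, z in units of 8 degrees (1.0 is 8 degrees), a list of three; "gripper": the opening, from 0 (shut) to 1 (fully open). A call has 1 to 20 rows; each row is the pose to reach, as a shift and turn from the pose measured when the call began, along the tool's axes at that moment; what a row does not reach only later rows make up. A row lasts 1/10 s, in which the tool goes at most 50 mm and 8.59 degrees, less where a joint would pass 70% of its speed; a pose out of reach is approached as far as the arm can. A call with a gripper value outside its range is refused whole. The fingers move at their own pace and stop on an object; the grip force is fixed at half the most. Time passes only in rows, so rows that repeat a pose let the fingers close. It gives the time, the measured TCP pose, the force and the opening at its end, in the units of the state.
- arm.read_state(): the state, without advancing time (a new reading comes with each control period).
- optics.get_image(name): name is "scene" or "top" or "wrist"; returns a dict with "frame" (420x560x3 uint8, red, green, blue), "mtx" (3x3 intrinsics, pixels), "xyz" and "attitude" of the camera in the world; the wrist camera has in their place "T_tool_cam" (4x4, takes a point from camera to tool coordinates, whose origin is the TCP and whose axes are the tool frame's). Camera axes: x right, y down, z forward; pixel columns grow to the right and rows downward; lengths in mm; the calibration is good to about 2 mm. A picture is of the moment at which its call begins: read the wrist's pose just before it. There is no depth.
- job_done(): hands the job in, once; it reports no verdict.
Trained networks look in the newest picture that a camera, given by its name, has taken for a name from the list of things; names that differ only in an ending like _2 or _b are one class to them, and where a whole thing is asked for, a point or a joint stands for the part that bears it (a point fixed in the world has none). Each returns a list of dicts, best first, with "score" (0 to 1); they miss things now and then, are a little off and sometimes report something else, mostly with a low value. They report only what shows in the picture. A call takes as long as a camera call.
- spotter.look_for(camera, thing): "centre" ([x, y, z] in mm, in the coordinates of the camera as it stood for that picture, good to about 4 mm: the middle of the surface that is visible of it).
The state is a dict: "clock": time; "joints": joint angles; "joint_vel": joint speeds; "joint_efforts": joint torques, N m; "position": TCP position; "ee_rot": TCP orientation; "contact_force": force on the tool from outside, world axes, zero at the start; "wrist_torque": the same for the moment, N m; "gripper_width": finger opening in mm.
Only numpy, scipy, OpenCV 4.12 (cv2) and the standard library are available. Lean on these libraries where they do the work, as an engineer would, in place of code of your own. Each camera call takes 0.05 s, during which the arm holds its last target. There are 200 camera calls.

## Working session

There is one attempt and no reset: what is moved stays moved. The work goes in short steps, Python scripts to look and compute and a tool call to move; the robot and the scene stay as the last step left them, time stands still between calls to the robot, and variables do not carry over. Pictures are saved under pics/ and viewed, about 8 in all and at most 12, crops included, and the job is handed in when it is done.

Besides the shell and the picture viewer there is one more tool, called after "Emit:" by a JSON object that holds its "api" and its "payload". jog_arm: Moves the arm, as the interface text tells. Its arguments: {"type":"object","properties":{"translation":{"type":"array"},"rot":{"type":"array"},"gripper":{"type":"array"}},"required":["translation","rot","gripper"]}

```bash
mkdir -p pics; cat > h.py <<'E'
from bench import arm, optics, job_done, spotter
import numpy as np, cv2
from scipy.spatial.transform import Rotation as R
np.set_printoptions(precision=2,suppress=True)
def att(a):
    a=np.array(a,float)
    return a if a.shape==(3,3) else R.from_quat(a).as_matrix()
def grab(name,fn=None):
    s=arm.read_state(); d=optics.get_image(name)
    if 'T_tool_cam' in d:
        T=np.eye(4);T[:3,:3]=R.from_quat(s['ee_rot']).as_matrix();T[:3,3]=s['position'];T=T@np.array(d['T_tool_cam'])
    else:
        T=np.eye(4);T[:3,:3]=att(d['attitude']);T[:3,3]=d['xyz']
    if fn: cv2.imwrite('pics/'+fn,d['frame'][:,:,::-1])
    return d['frame'],np.array(d['mtx']),T
def px2w(uv,K,T,z):
    uv=np.atleast_2d(uv).astype(float)
    r=(np.c_[uv,np.ones(len(uv))]@np.linalg.inv(K).T)@T[:3,:3].T
    return T[:3,3]+r*((z-T[2,3])/r[:,2])[:,None]
def w2px(p,K,T):
    q=(np.atleast_2d(p)-T[:3,3])@T[:3,:3]@K.T
    return q[:,:2]/q[:,2:]
def find(cam,thing,T):
    return [(round(o['score'],2),T[:3,:3]@np.array(o['centre'])+T[:3,3]) for o in spotter.look_for(cam,thing)[:2]]
E
python3 - <<'E'
from h import *
s=arm.read_state();print(s['position'],R.from_quat(s['ee_rot']).as_matrix(),s['gripper_width'])
ims=[]
for c in('top','scene'):
    f,K,T=grab(c,c+'0.png');print(c,K[0,0],T)
    for t in('slate_plate','chalk_line','ledge','ledge_end','small_capital','brick_rub','wood_hand_clamp','rubber'):print(t,find(c,t,T))
E
```

```text
[ 450.02 -432.86  230.23] [[ 0.69 -0.   -0.72]
 [ 0.72  0.    0.69]
 [-0.   -1.    0.  ]] 85.64290807965148
top 396.7193854174331 [[  0.03  -1.     0.07 479.25]
 [ -1.    -0.03  -0.02 115.89]
 [  0.02  -0.07  -1.   908.01]
 [  0.     0.     0.     1.  ]]
slate_plate [(0.93, array([526.11, 212.86,  48.36]))]
chalk_line [(0.84, array([525.3 , 217.63,  47.81])), (0.19, array([546.36, 225.6 ,  35.21]))]
ledge [(0.97, array([546.28, 226.42,  35.99]))]
ledge_end [(0.58, array([543.1 , 228.63,  41.33]))]
small_capital [(0.8, array([651.33, 213.75,  58.54]))]
brick_rub [(0.85, array([413.07,  19.01,  32.89])), (0.5, array([647.61, 214.83,  58.24]))]
wood_hand_clamp [(0.74, array([485.58, -93.93,  18.07]))]
rubber [(0.62, array([404.39, -86.9 ,   8.75])), (0.52, array([526.04, 220.07,  43.61]))]
scene 530.6675258475625 [[  -0.67   -0.59    0.44  -51.9 ]
 [  -0.74    0.55   -0.38  596.28]
 [  -0.02   -0.59   -0.81 1112.04]
 [   0.      0.      0.      1.  ]]
slate_plate [(0.94, array([524.96, 217.67,  50.1 ]))]
chalk_line [(0.85, array([520.66, 216.94,  44.75]))]
ledge [(0.73, array([542.57, 243.7 ,  42.45]))]
ledge_end [(0.68, array([537.8 , 241.45,  39.91]))]
small_capital [(0.94, array([646.17, 216.85,  57.56]))]
brick_rub [(0.86, array([403.11,  25.03,  31.88]))]
wood_hand_clamp [(0.8, array([475.49, -89.9 ,  20.56]))]
rubber [(0.42, array([474.75, -90.51,  23.29]))]
```

View pics/top0.png

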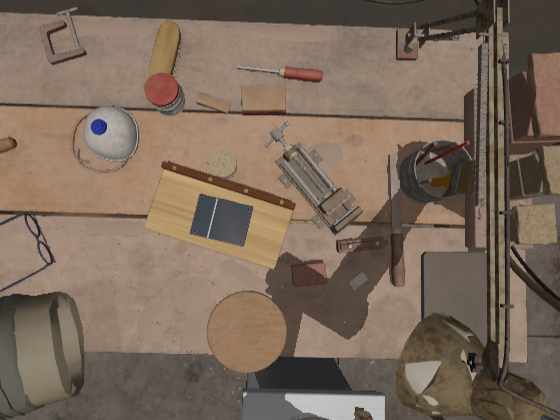

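View pics/scene0.png

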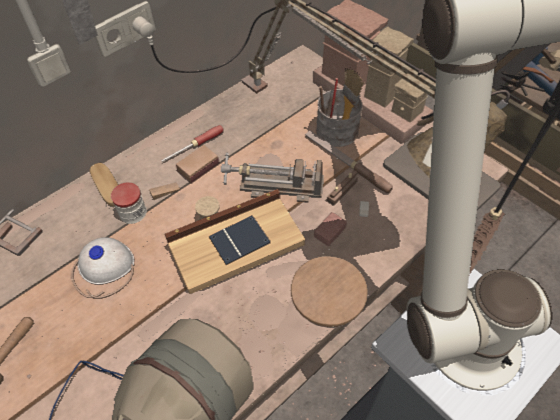

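The top view shows the ledge turned about 17°, its left end at about (147,226)–(160,180) and the fence along the back. The plate is at (192–252, 195–245) with its chalk line toward the left end. A vise stands behind the ledge's right end at (318,188). I'll cross over the lamp first, then measure from closer up.

Emit:
{"api": "jog_arm", "payload": {"translation": [[0, -1, 0], [0, -2, 0], [0, -3, 0], [0, -4, 0], [0, -5, 0], [0, -5.6, 0], [0, -5.6, 0], [0, -5.6, 0]], "rot": [[0, 0, 0], [0, 0, 0], [0, 0, 0], [0, 0, 0], [0, 0, 0], [0, 0, 0], [0, 0, 0], [0, 0, 0]], "gripper": [1, 0.5, 0, 0, 0, 0, 0, 0]}}

```text
clock: 1.7
position: [450.6, -433.2, 511.6]
ee_rot: [0.651, 0.277, -0.277, -0.65]
contact_force: [-0.4, -0.4, -0.7]
gripper_width: 0.1
```

```bash
python3 - <<'E'
from h import *
s=arm.read_state();print(s['clock'],s['position'],s['joints'])
M=R.from_quat(s['ee_rot']).as_matrix()
for g in ([470,-330,510],[470,0,510],[430,170,510],[450,170,450]): print(M.T@(np.array(g)-s['position'])/50)
E
```

```text
1.7 [ 450.62 -433.16  511.6 ] [-0.51  0.36  0.65 -0.   -1.86 -0.26]
[1.76 0.03 1.15]
[6.51 0.03 5.73]
[8.41 0.03 8.66]
[8.69 1.23 8.37]
```

Emit:
{"api": "jog_arm", "payload": {"translation": [[0.7, 0, 0.7], [1.4, 0, 1.4], [2.1, 0, 2.1], [2.8, 0, 2.8], [3.5, 0, 3.5], [4.2, 0, 4.2], [4.9, 0, 4.9], [5.6, 0, 5.6], [6.3, 0, 6.3], [7.0, 0, 7.1], [7.7, 0, 7.8], [8.3, 0, 8.5], [8.6, 0, 8.5], [8.6, 0, 8.5], [8.6, 0, 8.5]], "rot": [[0, 0, 0], [0, -0.3, 0], [0, -0.6, 0], [0, -0.9, 0], [0, -1.2, 0], [0, -1.5, 0], [0, -1.8, 0], [0, -2.1, 0], [0, -2.4, 0], [0, -2.7, 0], [0, -3.0, 0], [0, -3.3, 0], [0, -3.3, 0], [0, -3.3, 0], [0, -3.3, 0]], "gripper": [0, 0, 0, 0, 0, 0, 0, 0, 0, 0, 0, 0, 0, 0, 0]}}

```text
clock: 3.2
position: [442.4, 170.9, 510.4]
ee_rot: [0.571, 0.417, -0.419, -0.57]
contact_force: [0.7, -0.8, 0.5]
gripper_width: 0.0
```

```bash
python3 - <<'E'
from h import *
s=arm.read_state();print(s['clock'],s['position'],s['joints']);print(R.from_quat(s['ee_rot']).as_matrix())
f,K,T=grab('wrist','w1.png');print(K,T)
for t in('slate_plate','chalk_line','ledge','ledge_end'):
    o=find('wrist',t,T);print(t,o, w2px(o[0][1],K,T) if o else '')
E
```

```text
3.2 [442.37 170.92 510.4 ] [ 0.71  0.06  0.26  0.   -1.77 -1.02]
[[ 0.3  -0.   -0.95]
 [ 0.95 -0.    0.3 ]
 [-0.   -1.    0.  ]]
[[320.14   0.   282.1 ]
 [  0.   320.14 211.92]
 [  0.     0.     1.  ]] [[ -0.95   0.29   0.08 425.16]
 [  0.3    0.92   0.25 108.53]
 [  0.     0.26  -0.97 652.58]
 [  0.     0.     0.     1.  ]]
slate_plate [(0.82, array([528.14, 210.84,  47.44]))] [[246.97 195.55]]
chalk_line [(0.62, array([526.6 , 209.66,  37.08]))] [[248.07 193.66]]
ledge [(0.61, array([544.24, 181.15,  41.89]))] [[234.32 183.03]]
ledge_end [(0.84, array([549.67, 179.05,  42.1 ]))] [[231.29 182.86]]
```

View pics/w1.png

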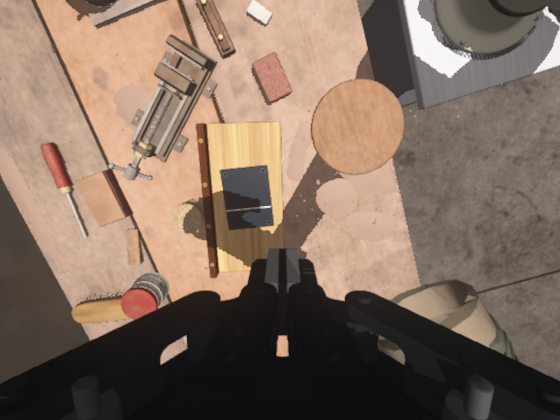

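The wrist view shows the plate at (221–273, 166–230), the ledge at (208–282, 122–272) and the fence at x≈205. I'll go lower and to one side for a precise measurement.

Emit:
{"api": "jog_arm", "payload": {"translation": [[0.5, 0.8, 0], [1.0, 1.6, 0], [1.5, 2.4, 0], [2.0, 3.2, 0], [2.4, 4.0, 0], [2.4, 4.8, 0], [2.4, 5.2, 0], [2.4, 5.2, 0], [2.4, 5.2, 0], [2.4, 5.2, 0]], "rot": [[0, 0, 0], [0, 0, 0], [0, 0, 0], [0, 0, 0], [0, 0, 0], [0, 0, 0], [0, 0, 0], [0, 0, 0], [0, 0, 0], [0, 0, 0]], "gripper": [0, 0, 0, 0, 0, 0, 0, 0, 0, 0]}}

```text
clock: 4.45
position: [480.1, 284.9, 254.3]
ee_rot: [0.571, 0.42, -0.415, -0.57]
contact_force: [-0.1, -0.1, -0.3]
gripper_width: 0.2
```

```bash
python3 - <<'E'
from h import *
s=arm.read_state();print(s['clock'],s['position'])
f,K,T=grab('wrist','w2.png');np.savez('w2.npz',f=f,K=K,T=T)
for t in('slate_plate','ledge_end'):
    o=find('wrist',t,T);print(t,o, w2px(o[0][1],K,T) if o else '')
E
```

```text
4.45 [480.08 284.89 254.35]
slate_plate [(0.84, array([530.26, 209.91,  48.47]))] [[218.17 133.5 ]]
ledge_end [(0.74, array([550.23, 183.48,  38.98]))] [[193.69 114.82]]
```

View pics/w2.png

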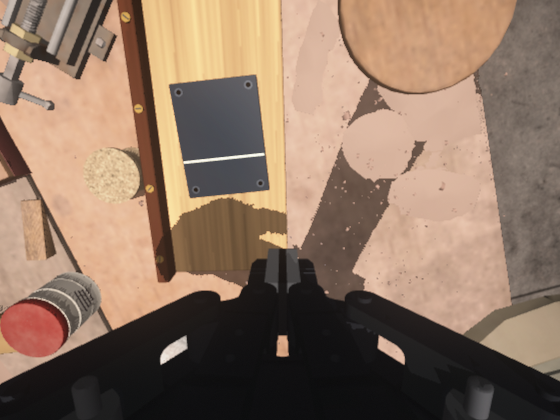

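```bash
cat >> h.py <<'E'
def refine_plate(f,c,K,T,z=48):
    g=cv2.cvtColor(f,cv2.COLOR_RGB2GRAY)
    p=cv2.cornerSubPix(g,np.float32(c).reshape(-1,1,2),(5,5),(-1,-1),(3,30,.01)).reshape(-1,2)
    return p,px2w(p,K,T,z)[:,:2]
E
python3 - <<'E'
from h import *
d=np.load('w2.npz');f,K,T=d['f'],d['K'],d['T']
p,w=refine_plate(f,[(170,83),(256,75),(269,188),(190,198)],K,T)
print(p);print(w,w.mean(0));print([np.linalg.norm(w[i]-w[(i+1)%4]) for i in range(4)])
v=(w[2]+w[3]-w[0]-w[1]);print('plate y deg',np.degrees(np.arctan2(v[1],v[0])))
ch=px2w([(184,162),(265,154.5)],K,T,48)[:,:2];print('chalk',ch)
# ledge edges
near=px2w([(282,0),(287,240)],K,T,40)[:,:2];end=px2w([(180,272),(245,270)],K,T,40)[:,:2];fence=px2w([(120,0),(158,280)],K,T,66)[:,:2];f2=px2w([(146,0),(174,281)],K,T,66)[:,:2]
f3=px2w([(146,0),(174,272)],K,T,40)[:,:2]
for n,q in(('near',near),('end',end),('fback',fence),('ffront66',f2),('ffront40',f3)):
    v=q[1]-q[0];print(n,q,np.degrees(np.arctan2(v[1],v[0])))
big=cv2.resize(f[0:300,100:320],None,fx=2.6,fy=2,interpolation=cv2.INTER_CUBIC);cv2.imwrite('pics/w2b.png',big[:,:,::-1])
E
```

```text
[[168.38  84.16]
 [255.54  74.19]
 [269.04 189.32]
 [189.55 197.57]]
[[561.46 148.84]
 [473.88 166.83]
 [497.86 283.15]
 [585.29 265.27]] [529.62 216.02]
[np.float64(89.41253381036807), np.float64(118.76349687856387), np.float64(89.23923454506063), np.float64(118.83913363126281)]
plate y deg 78.39382086248123
chalk [[576.21 226.79]
 [490.09 245.69]]
near [[427.79 109.81]
 [497.51 348.82]] 73.73772117124662
end [[634.05 349.06]
 [557.69 370.38]] 164.4024915681983
fback [[570.2   73.37]
 [649.17 341.45]] 73.5852823999474
ffront66 [[547.71  80.54]
 [632.29 348.09]] 72.4574572483287
ffront40 [[554.47  69.42]
 [641.03 346.86]] 72.67296425056685
```

View pics/w2b.png

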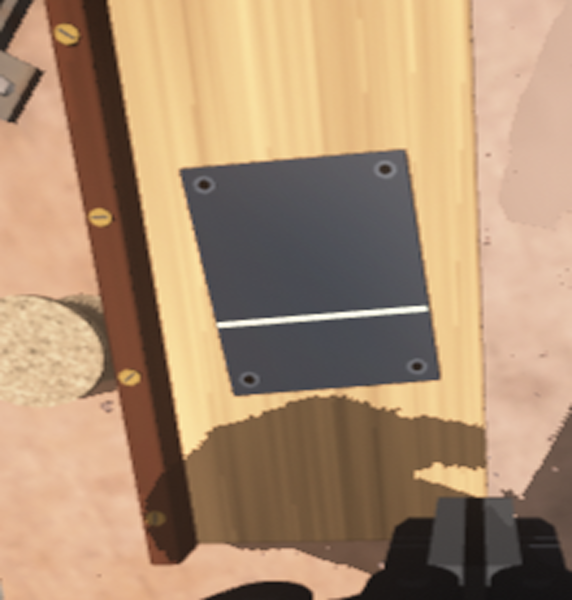

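```bash
cat >> h.py <<'E'
A=np.radians(73.6); LY=np.array([np.cos(A),np.sin(A)]); LX=np.array([np.sin(A),-np.cos(A)])
L0=LX*454+LY*363.3   # ledge centre
def to_l(xy): d=np.asarray(xy)[...,:2]-L0; return np.stack([d@LX,d@LY],-1)
def goal(lx,ly,z,s=None):
    s=s or arm.read_state(); M=R.from_quat(s['ee_rot']).as_matrix()
    w=np.r_[L0+lx*LX+ly*LY,z]
    print('goal',(lx,ly,z),'units',M.T@(w-s['position'])/50)
def where():
    s=arm.read_state();M=R.from_quat(s['ee_rot']).as_matrix()
    print(round(s['clock'],2),'ledge xy',to_l(s['position']),'z',s['position'][2],'rot units about tool y', -(73.6-np.degrees(np.arctan2(M[1,0],M[0,0])))/8,'tilt',M[2],'F',np.array(s['contact_force']),'w',s['gripper_width']); return s
E
python3 - <<'E'
from h import *
s=where(); print(to_l([[561.46,148.84],[473.88,166.83],[497.86,283.15],[585.29,265.27]]))
goal(-14,-108,254,s);goal(-14,-108,60,s)
E
```

```text
4.6 ledge xy [-74.36  45.37] z 253.72951897892722 rot units about tool y -0.15038195230534868 tilt [ 0. -1. -0.] F [ 0.39 -0.54  0.12] w -0.263932841942165
[[ 42.59 -61.99]
 [-46.5  -69.46]
 [-56.34  48.9 ]
 [ 32.58  56.43]]
goal (-14, -108, 254) units [-3.04 -0.01 -1.27]
goal (-14, -108, 60) units [-3.06  3.87 -1.26]
```

Emit:
{"api": "jog_arm", "payload": {"translation": [[-0.7, 0, -0.3], [-1.4, 0, -0.6], [-2.1, 0, -0.9], [-2.8, 0, -1.2], [-3.06, 0.8, -1.26], [-3.06, 1.6, -1.26], [-3.06, 2.4, -1.26], [-3.06, 3.2, -1.26], [-3.06, 3.8, -1.26], [-3.06, 3.8, -1.26], [-3.06, 3.8, -1.26]], "rot": [[0, 0, 0], [0, -0.1, 0], [0, -0.15, 0], [0, -0.15, 0], [0, -0.15, 0], [0, -0.15, 0], [0, -0.15, 0], [0, -0.15, 0], [0, -0.15, 0], [0, -0.15, 0], [0, -0.15, 0]], "gripper": [0, 0, 0, 0, 0, 0, 0, 0, 0, 0, 0]}}

```text
clock: 5.7
position: [495.1, 120.8, 64.3]
ee_rot: [0.566, 0.426, -0.422, -0.566]
contact_force: [0.5, -0.2, 0.7]
gripper_width: 0.5
```

```bash
python3 - <<'E'
from h import *
where()
E
```

```text
5.7 ledge xy [ -13.17 -107.6 ] z 64.31604644431044 rot units about tool y 0.004303620466716396 tilt [ 0. -1. -0.] F [ 0.47 -0.22  0.68] w 0.5240682667340533
```

Emit:
{"api": "jog_arm", "payload": {"translation": [[0, 0.2, 0], [0, 0.4, 0], [0, 0.44, 0], [0, 0.46, 0], [0, 0.46, 0]], "rot": [[0, 0, 0], [0, 0, 0], [0, 0, 0], [0, 0, 0], [0, 0, 0]], "gripper": [0, 0, 0, 0, 0]}}

```text
clock: 6.2
position: [495.3, 120.9, 41.4]
ee_rot: [0.566, 0.426, -0.422, -0.566]
contact_force: [-0.9, -0.2, 0.7]
gripper_width: -0.3
```

Emit:
{"api": "jog_arm", "payload": {"translation": [[0, 0.02, 0], [0, 0.04, 0], [0, 0.04, 0]], "rot": [[0, 0, 0], [0, 0, 0], [0, 0, 0]], "gripper": [0, 0, 0]}}

```text
clock: 6.5
position: [495.6, 121.1, 40.1]
ee_rot: [0.567, 0.426, -0.421, -0.565]
contact_force: [-2.5, -0.8, 4.9]
gripper_width: -0.0
```

Emit:
{"api": "jog_arm", "payload": {"translation": [[0, -0.3, 0], [0, -0.7, 0], [0.5, -0.7, 0.5], [1.0, -0.7, 1.0], [1.6, -0.7, 1.36], [2.0, -0.7, 1.36], [2.0, -0.7, 1.36], [2.0, -0.3, 1.36], [2.0, -0.06, 1.36], [2.0, -0.06, 1.36], [2.0, -0.06, 1.36]], "rot": [[0, 0, 0], [0, 0, 0], [0, 0, 0], [0, 0, 0], [0, 0, 0], [0, 0, 0], [0, 0, 0], [0, 0, 0], [0, 0, 0], [0, 0, 0], [0, 0, 0]], "gripper": [0, 0, 0, 0, 0, 0, 0, 0, 0, 0, 0]}}

```text
clock: 7.6
position: [458.5, 235.6, 43.1]
ee_rot: [0.567, 0.426, -0.422, -0.565]
contact_force: [0.1, 0.1, 0.0]
gripper_width: -0.1
```

```bash
python3 - <<'E'
from h import *
where()
E
```

```text
7.6 ledge xy [-80.65  -7.86] z 43.08629834337735 rot units about tool y 0.0043767971437311814 tilt [ 0.   -1.   -0.01] F [0.13 0.13 0.02] w -0.14123656296411966
```

Emit:
{"api": "jog_arm", "payload": {"translation": [[0, 0, -0.1], [0, 0, -0.2], [0, 0, -0.26], [0, 0, -0.32], [0, 0, -0.38], [0, 0, -0.44], [0, 0, -0.5], [0, 0, -0.56], [0, 0, -0.56]], "rot": [[0, 0, 0], [0, 0, 0], [0, 0, 0], [0, 0, 0], [0, 0, 0], [0, 0, 0], [0, 0, 0], [0, 0, 0], [0, 0, 0]], "gripper": [0, 0, 0, 0, 0, 0, 0, 0, 0]}}

```text
clock: 8.5
position: [485.7, 227.6, 43.2]
ee_rot: [0.567, 0.426, -0.421, -0.565]
contact_force: [-0.3, 0.9, -0.7]
gripper_width: 0.0
```

```bash
python3 - <<'E'
from h import *
where()
f,K,T=grab('wrist','w3.png');np.savez('w3.npz',f=f,K=K,T=T)
f,K,T=grab('top');np.savez('t3.npz',f=f,K=K,T=T)
big=cv2.resize(f[140:290,130:310],None,fx=4,fy=4,interpolation=cv2.INTER_CUBIC);cv2.imwrite('pics/t3.png',big[:,:,::-1])
E
```

```text
8.5 ledge xy [-52.29  -7.87] z 43.1829139118345 rot units about tool y 0.0021103767560344266 tilt [ 0.   -1.   -0.01] F [-0.28  0.94 -0.73] w 0.03026013808645999
```

View pics/w3.png

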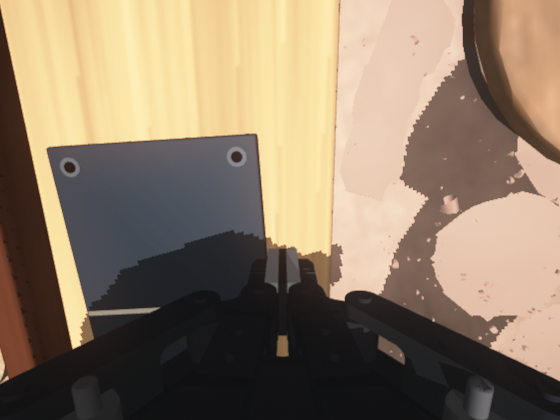

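The plate's rear corners are at (49,148) and (257,134), and the fingers are at about its near side. The force is still near zero, so I'll measure the pose from those corners.

```bash
python3 - <<'E'
from h import *
d=np.load('w3.npz');f,K,T=d['f'],d['K'],d['T']
p,w=refine_plate(f,[(49,148),(257,134)],K,T);l=to_l(w);print(p,l)
v=l[0]-l[1];a=np.arctan2(v[1],v[0]);m=l.mean(0);print('ang',np.degrees(a),'len',np.linalg.norm(v),'centre',m+60*np.array([-np.sin(a),np.cos(a)]))
print(to_l(px2w([(0,20),(45,375)],K,T,40)),to_l(px2w([(340,0),(331,250)],K,T,40)))
E
```

```text
[[ 46.04 147.53]
 [256.19 133.35]] [[ 49.57 -64.07]
 [-39.24 -69.91]]
ang 3.763405169869305 len 89.00347686333228 centre [ 1.23 -7.12]
[[  64.26 -114.26]
 [  79.82   58.88]] [[ -72.97 -121.18]
 [ -73.69  -14.78]]
```

Emit:
{"api": "jog_arm", "payload": {"translation": [[0, 0, -0.06], [0, 0, -0.12], [0, 0, -0.18], [0, 0, -0.24], [0, 0, -0.28], [0, 0, -0.28]], "rot": [[0, 0, 0], [0, 0, 0], [0, 0, 0], [0, 0, 0], [0, 0, 0], [0, 0, 0]], "gripper": [0, 0, 0, 0, 0, 0]}}

```text
clock: 9.2
position: [499.4, 223.7, 43.2]
ee_rot: [0.567, 0.426, -0.421, -0.565]
contact_force: [-0.3, 0.8, 0.1]
gripper_width: 0.2
```

Emit:
{"api": "jog_arm", "payload": {"translation": [[0, 0, -0.02], [0, 0, -0.02]], "rot": [[0, 0, 0], [0, 0, 0]], "gripper": [0, 0]}}

```text
clock: 9.4
position: [500.3, 223.6, 43.2]
ee_rot: [0.567, 0.426, -0.421, -0.566]
contact_force: [-2.8, 1.5, 0.2]
gripper_width: 0.0
```

Emit:
{"api": "jog_arm", "payload": {"translation": [[0, 0, -0.02], [0, 0, -0.02]], "rot": [[0, 0, 0], [0, 0, 0]], "gripper": [0, 0]}}

```text
clock: 9.6
position: [500.6, 223.6, 43.2]
ee_rot: [0.567, 0.426, -0.421, -0.566]
contact_force: [-3.9, 3.5, 1.9]
gripper_width: 0.3
```

Emit:
{"api": "jog_arm", "payload": {"translation": [[0, 0, -0.02], [0, 0, -0.02]], "rot": [[0, 0, 0], [0, 0, 0]], "gripper": [0, 0]}}

```text
clock: 9.8
position: [500.6, 223.6, 43.2]
ee_rot: [0.566, 0.425, -0.422, -0.566]
contact_force: [-5.9, 3.5, 2.2]
gripper_width: -0.4
```

Emit:
{"api": "jog_arm", "payload": {"translation": [[0, 0, 0.2], [0, 0, 0.4], [0, -0.5, 0.4], [0, -1.0, 0.4], [-0.6, -1.0, 0.2], [-1.2, -1.0, -0.4], [-1.8, -1.0, -1.05], [-1.8, -1.0, -1.05], [-1.8, -1.0, -1.05]], "rot": [[0, 0, 0], [0, 0, 0], [0, 0, 0], [0, 0, 0], [0, 0, 0], [0, 0, 0], [0, 0, 0], [0, 0, 0], [0, 0, 0]], "gripper": [0, 0, 0, 0.45, 0.45, 0.45, 0.45, 0.45, 0.45]}}

```text
clock: 10.7
position: [525.2, 121.4, 92.9]
ee_rot: [0.567, 0.425, -0.421, -0.566]
contact_force: [-0.7, 0.7, 0.4]
gripper_width: 38.1
```

```bash
python3 - <<'E'
from h import *
where()
f,K,T=grab('wrist','w4.png');np.savez('w4.npz',f=f,K=K,T=T)
E
```

```text
10.7 ledge xy [ 15.58 -98.6 ] z 92.9181714480203 rot units about tool y -0.013019820055456321 tilt [ 0. -1. -0.] F [-0.67  0.68  0.35] w 38.10610153800211
```

View pics/w4.png

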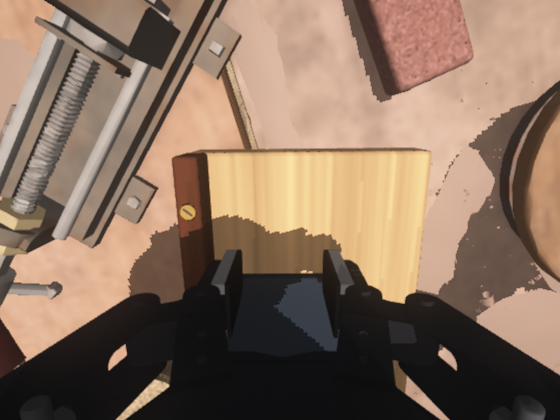

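```bash
python3 - <<'E'
from h import *
d=np.load('w4.npz');f,K,T=d['f'],d['K'],d['T']
print(to_l(px2w([(245,274),(325,274)],K,T,48)), to_l(px2w([(205,152),(428,150)],K,T,40)))
E
```

```text
[[ 41.71 -72.17]
 [ -9.35 -72.14]] [[  64.18 -148.38]
 [ -69.38 -149.34]]
```

Emit:
{"api": "jog_arm", "payload": {"translation": [[0, 0.4, 0], [0, 0.8, 0], [0, 0.98, 0], [0, 1.0, 0], [0, 1.0, 0]], "rot": [[0, 0, 0], [0, 0, 0], [0, 0, 0], [0, 0, 0], [0, 0, 0]], "gripper": [0.45, 0.45, 0.45, 0.45, 0.45]}}

```text
clock: 11.25
position: [525.2, 123.0, 43.3]
ee_rot: [0.566, 0.426, -0.422, -0.566]
contact_force: [-0.2, 0.1, 0.3]
gripper_width: 38.1
```

Emit:
{"api": "jog_arm", "payload": {"translation": [[0, 0.03, 0], [0, 0.06, 0], [0, 0.06, 0]], "rot": [[0, 0, 0], [0, 0, 0], [0, 0, 0]], "gripper": [0.45, 0.45, 0.45]}}

```text
clock: 11.55
position: [525.4, 123.1, 40.6]
ee_rot: [0.566, 0.426, -0.422, -0.566]
contact_force: [0.6, -0.3, -0.7]
gripper_width: 38.5
```

Emit:
{"api": "jog_arm", "payload": {"translation": [[0, 0.02, 0], [0, 0.04, 0], [0, 0.04, 0]], "rot": [[0, 0, 0], [0, 0, 0], [0, 0, 0]], "gripper": [0.45, 0.45, 0.45]}}

```text
clock: 11.85
position: [525.6, 123.1, 38.9]
ee_rot: [0.566, 0.426, -0.422, -0.566]
contact_force: [-0.8, 0.5, 2.0]
gripper_width: 38.5
```

Emit:
{"api": "jog_arm", "payload": {"translation": [[0, 0.03, 0], [0, 0.03, 0]], "rot": [[0, 0, 0], [0, 0, 0]], "gripper": [0.45, 0.45]}}

```text
clock: 12.05
position: [525.6, 123.2, 38.8]
ee_rot: [0.566, 0.426, -0.422, -0.565]
contact_force: [-2.9, 0.3, 10.1]
gripper_width: 38.6
```

```bash
python3 - <<'E'
from h import *
where()
E
```

```text
12.05 ledge xy [ 15.46 -96.75] z 38.82104922925313 rot units about tool y 0.013956726977353284 tilt [ 0. -1. -0.] F [-2.86  0.28 10.12] w 38.561182631109695
```

Emit:
{"api": "jog_arm", "payload": {"translation": [[0, -0.05, 0], [0.1, -0.05, 0], [0.25, -0.05, 0], [0.4, -0.05, 0], [0.55, -0.05, 0], [0.7, -0.05, 0], [0.85, -0.05, 0], [1.0, -0.05, 0], [1.15, -0.05, 0], [1.3, -0.05, 0], [1.45, -0.05, 0], [1.6, -0.05, 0], [1.75, -0.05, 0], [1.9, -0.05, 0], [2.05, -0.05, 0], [2.2, -0.05, 0], [2.3, -0.05, 0], [2.4, -0.05, 0], [2.4, -0.05, 0]], "rot": [[0, 0, 0], [0, 0, 0], [0, 0, 0], [0, 0, 0], [0, 0, 0], [0, 0, 0], [0, 0, 0], [0, 0, 0], [0, 0, 0], [0, 0, 0], [0, 0, 0], [0, 0, 0], [0, 0, 0], [0, 0, 0], [0, 0, 0], [0, 0, 0], [0, 0, 0], [0, 0, 0], [0, 0, 0]], "gripper": [0.45, 0.45, 0.45, 0.45, 0.45, 0.45, 0.45, 0.45, 0.45, 0.45, 0.45, 0.45, 0.45, 0.45, 0.45, 0.45, 0.45, 0.45, 0.45]}}

```text
clock: 13.95
position: [559.8, 239.2, 41.9]
ee_rot: [0.566, 0.427, -0.422, -0.565]
contact_force: [-0.3, 0.7, -0.2]
gripper_width: 38.5
```

```bash
python3 - <<'E'
from h import *
where()
f,K,T=grab('top');np.savez('t5.npz',f=f,K=K,T=T)
big=cv2.resize(f[140:260,130:310],None,fx=4.4,fy=4.4,interpolation=cv2.INTER_CUBIC);cv2.imwrite('pics/t5.png',big[:,:,::-1])
E
```

```text
13.95 ledge xy [15.48 24.23] z 41.937327922676864 rot units about tool y 0.017803336061595232 tilt [ 0.01 -1.   -0.01] F [-0.3   0.69 -0.17] w 38.4950351566602
```

View pics/t5.png

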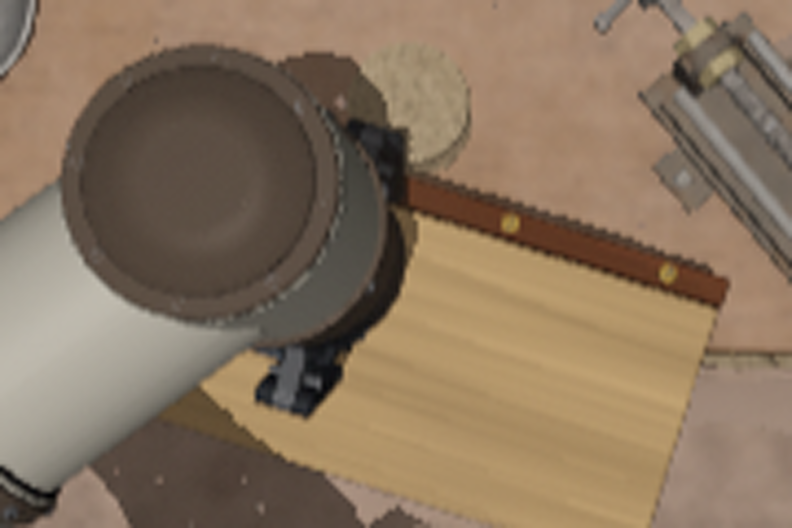

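The arm hides the plate from the top camera. I'll push to about 5 mm short, back off and measure with the wrist camera.

Emit:
{"api": "jog_arm", "payload": {"translation": [[0.1, 0, 0], [0.2, 0, 0], [0.3, 0, 0], [0.4, 0, 0], [0.5, 0, 0], [0.58, 0, 0], [0.58, 0, 0], [0.58, 0, 0]], "rot": [[0, 0, 0], [0, 0, 0], [0, 0, 0], [0, 0, 0], [0, 0, 0], [0, 0, 0], [0, 0, 0], [0, 0, 0]], "gripper": [0.45, 0.45, 0.45, 0.45, 0.45, 0.45, 0.45, 0.45]}}

```text
clock: 14.8
position: [568.4, 267.4, 42.3]
ee_rot: [0.566, 0.427, -0.421, -0.565]
contact_force: [0.6, -0.0, 0.6]
gripper_width: 38.0
```

```bash
python3 - <<'E'
from h import *
where()
f,K,T=grab('wrist','w6.png');np.savez('w6.npz',f=f,K=K,T=T)
f,K,T=grab('scene');print(find('scene','chalk_line',T),find('scene','slate_plate',T))
np.savez('s6.npz',f=f,K=K,T=T)
q=w2px(np.r_[L0+150*LY,40],K,T)[0];print(q)
u,v=q.astype(int)
big=cv2.resize(f[v-75:v+75,u-60:u+140],None,fx=4,fy=4,interpolation=cv2.INTER_CUBIC);cv2.imwrite('pics/s6.png',big[:,:,::-1])
E
```

```text
14.8 ledge xy [15.81 53.74] z 42.34317974910107 rot units about tool y 0.017829368005834567 tilt [ 0.01 -1.   -0.01] F [ 0.59 -0.04  0.58] w 37.96188207233132
[(0.94, array([555.91, 319.76,  42.76]))] [(0.63, array([555.1 , 318.77,  48.11]))]
[175.32 261.98]
```

View pics/s6.png

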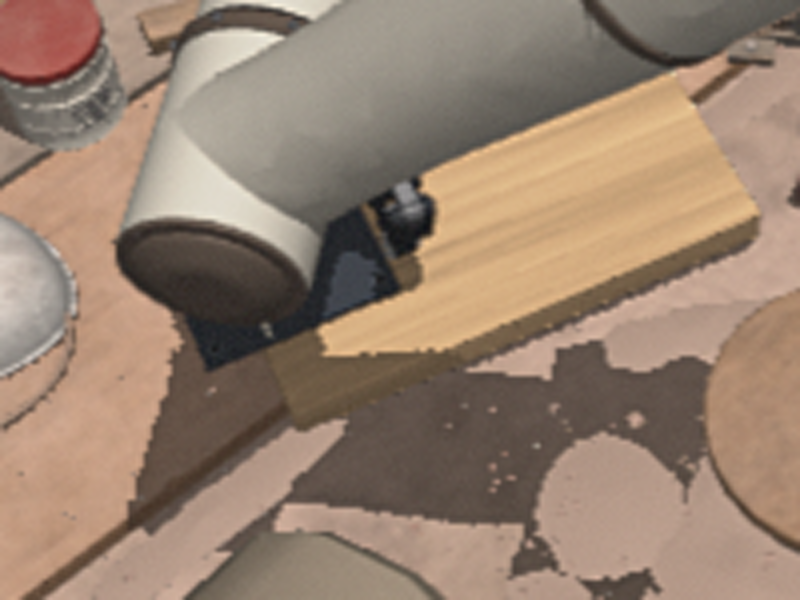

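The scene crop shows the plate overhanging, with the chalk line's near end at about (268,328) and the ledge's end edge at about (270,350). It is already close, so I'll draw up and back to measure.

Emit:
{"api": "jog_arm", "payload": {"translation": [[-0.3, 0, 0], [-0.5, 0, 0], [-0.5, -0.8, 0.4], [-0.3, -1.6, 0.8], [0.2, -2.4, 1.2], [0.7, -3.2, 1.6], [1.2, -4.0, 1.6], [1.5, -4.0, 1.6], [1.5, -4.0, 1.6], [1.5, -4.0, 1.6]], "rot": [[0, 0, 0], [0, 0, 0], [0, 0, 0], [0, 0, 0], [0, 0, 0], [0, 0, 0], [0, 0, 0], [0, 0, 0], [0, 0, 0], [0, 0, 0]], "gripper": [0.45, 0.45, 0.45, 0.45, 0, 0, 0, 0, 0, 0]}}

```text
clock: 16.0
position: [510.2, 359.3, 241.2]
ee_rot: [0.566, 0.426, -0.422, -0.566]
contact_force: [-0.4, -1.3, 0.3]
gripper_width: 0.3
```

```bash
python3 - <<'E'
from h import *
d=np.load('s6.npz');print('scene est', to_l(px2w([(182,268),(214.5,258.5),(167,278.5)],d['K'],d['T'],48)),to_l(px2w([(182.5,273.5)],d['K'],d['T'],40)))
where()
f,K,T=grab('wrist','w7.png');np.savez('w7.npz',f=f,K=K,T=T)
E
```

```text
scene est [[-26.93 141.8 ]
 [-36.43  65.31]
 [-37.64 181.64]] [[-36.25 145.27]]
16.0 ledge xy [-66.   125.39] z 241.16948019927804 rot units about tool y 0.011177534346366258 tilt [ 0. -1. -0.] F [-0.44 -1.35  0.28] w 0.2883262745442608
```

View pics/w7.png

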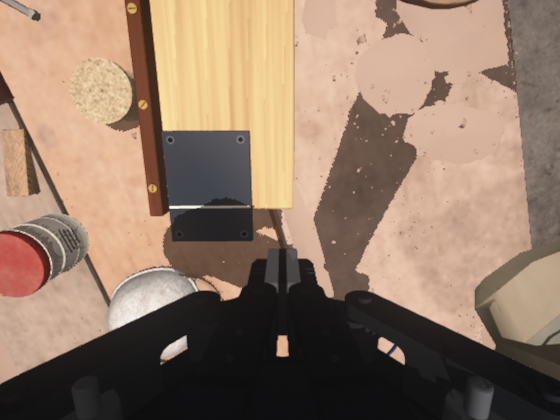

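```bash
python3 - <<'E'
from h import *
d=np.load('w7.npz');f,K,T=d['f'],d['K'],d['T']
p,w=refine_plate(f,[(162,131),(249,130),(252,240),(172,241)],K,T);l=to_l(w);print(p,l,l.mean(0))
v=l[2]+l[3]-l[0]-l[1];print('ang',np.degrees(np.arctan2(-v[0],v[1])))
g=cv2.cvtColor(f,cv2.COLOR_RGB2GRAY).astype(float)
for c in(180,210,240):
    col=g[195:220,c-3:c+4].mean(1);r=195+(np.clip(col-60,0,None)@np.arange(25))/np.clip(col-60,0,None).sum();print('chalk',c,r,to_l(px2w([(c,r)],K,T,48)))
for c in(260,270,280,288):
    col=cv2.cvtColor(f,cv2.COLOR_RGB2LAB)[195:225,c-2:c+3,2].astype(float).mean(1);r=195+np.argmin(np.diff(col))+.5;print('end',c,r,to_l(px2w([(c,r)],K,T,40)))
q=px2w([(155,0),(169,200)],K,T,40);print('fence foot',to_l(q));print('near',to_l(px2w([(294,50),(293,200)],K,T,40)))
E
```

```text
[[162.24 130.13]
 [249.14 130.09]
 [252.47 240.29]
 [172.1  241.  ]] [[ 58.76  65.46]
 [-29.5   65.28]
 [-30.16 184.  ]
 [ 59.39 185.1 ]] [ 14.62 124.96]
ang 0.007860412373056461
chalk 180 205.89248412860945 [[ 47.26 144.75]]
chalk 210 204.38018433179724 [[ 14.72 142.99]]
chalk 240 202.80952380952382 [[-17.71 141.17]]
end 260 208.5 [[-38.55 149.54]]
end 270 208.5 [[-49.62 149.52]]
end 280 208.5 [[-60.7  149.49]]
end 288 208.5 [[-69.55 149.47]]
fence foot [[ 56.98 -53.16]
 [ 61.49 140.12]]
near [[-74.39 -10.37]
 [-74.99 139.8 ]]
```

The plate is square to the ledge (0.0°) and flush (x=14.6 mm). The chalk line is at about 145 mm, so it is 5 mm short. I'll nudge it once more with the same two fingers.

Emit:
{"api": "jog_arm", "payload": {"translation": [[-0.5, 0.5, -0.4], [-1.0, 1.0, -0.9], [-1.5, 1.5, -1.4], [-1.8, 2.2, -1.64], [-1.8, 2.9, -1.64], [-1.8, 2.9, -1.64], [-1.8, 3.4, -1.64], [-1.8, 3.8, -1.64], [-1.8, 3.98, -1.64], [-1.8, 3.98, -1.64], [-1.8, 3.98, -1.64]], "rot": [[0, 0, 0], [0, 0, 0], [0, 0, 0], [0, 0, 0], [0, 0, 0], [0, 0, 0], [0, 0, 0], [0, 0, 0], [0, 0, 0], [0, 0, 0], [0, 0, 0]], "gripper": [0.45, 0.45, 0.45, 0.45, 0.45, 0.45, 0.45, 0.45, 0.45, 0.45, 0.45]}}

```text
clock: 17.15
position: [565.3, 250.4, 43.5]
ee_rot: [0.566, 0.427, -0.422, -0.565]
contact_force: [0.1, 0.7, 0.5]
gripper_width: 38.4
```

```bash
python3 - <<'E'
from h import *
s=where();goal(16,58.3,42,s)
E
```

```text
17.15 ledge xy [17.6  36.52] z 43.455067248625035 rot units about tool y 0.013898508442810709 tilt [ 0.   -1.   -0.01] F [0.06 0.65 0.52] w 38.404082463705016
goal (16, 58.3, 42) units [0.44 0.03 0.03]
```

Emit:
{"api": "jog_arm", "payload": {"translation": [[0.08, 0.03, 0.03], [0.16, 0.03, 0.03], [0.24, 0.03, 0.03], [0.3, 0.03, 0.03], [0.36, 0.03, 0.03], [0.41, 0.03, 0.03], [0.44, 0.03, 0.03], [0.44, 0.03, 0.03], [0.44, 0.03, 0.03]], "rot": [[0, 0, 0], [0, 0, 0], [0, 0, 0], [0, 0, 0], [0, 0, 0], [0, 0, 0], [0, 0, 0], [0, 0, 0], [0, 0, 0]], "gripper": [0.45, 0.45, 0.45, 0.45, 0.45, 0.45, 0.45, 0.45, 0.45]}}

```text
clock: 18.05
position: [569.9, 271.8, 41.9]
ee_rot: [0.566, 0.426, -0.422, -0.565]
contact_force: [-1.1, -1.3, 1.2]
gripper_width: 38.7
```

Emit:
{"api": "jog_arm", "payload": {"translation": [[-0.3, 0, 0], [-0.5, 0, 0], [-0.5, -0.8, 0.4], [-0.3, -1.6, 0.8], [0.2, -2.4, 1.2], [0.7, -3.2, 1.6], [1.2, -4.0, 1.6], [1.5, -4.0, 1.6], [1.5, -4.0, 1.6], [1.5, -4.0, 1.6]], "rot": [[0, 0, 0], [0, 0, 0], [0, 0, 0], [0, 0, 0], [0, 0, 0], [0, 0, 0], [0, 0, 0], [0, 0, 0], [0, 0, 0], [0, 0, 0]], "gripper": [0.45, 0.45, 0.45, 0.45, 0, 0, 0, 0, 0, 0]}}

```text
clock: 19.05
position: [512.2, 364.6, 240.6]
ee_rot: [0.566, 0.425, -0.422, -0.565]
contact_force: [0.7, -0.6, -0.4]
gripper_width: -0.0
```

```bash
python3 - <<'E'
from h import *
where()
f,K,T=grab('wrist','w8.png');np.savez('w8.npz',f=f,K=K,T=T)
for t in('small_capital','brick_rub'): print(t,find('wrist',t,T))
ft,Kt,Tt=grab('top')
for t in('small_capital','brick_rub','wood_hand_clamp','rubber'): print(t,find('top',t,Tt))
big=cv2.resize(f[100:280,100:320],None,fx=3.3,fy=3.3,interpolation=cv2.INTER_CUBIC);cv2.imwrite('pics/w8b.png',big[:,:,::-1])
E
```

```text
19.05 ledge xy [-65.56 131.09] z 240.64254455457743 rot units about tool y 0.008926588868570562 tilt [ 0. -1. -0.] F [ 0.66 -0.57 -0.42] w -0.021063769075662035
small_capital [(0.82, array([653.95, 215.3 ,  57.97]))]
brick_rub [(0.24, array([585.72, 334.1 ,  51.89]))]
small_capital [(0.6, array([649.37, 216.24,  60.95]))]
brick_rub [(0.72, array([411.81,  21.51,  29.85]))]
wood_hand_clamp [(0.85, array([483.78, -95.79,  17.47]))]
rubber [(0.49, array([403.37, -87.62,   9.29]))]
```

View pics/w8b.png

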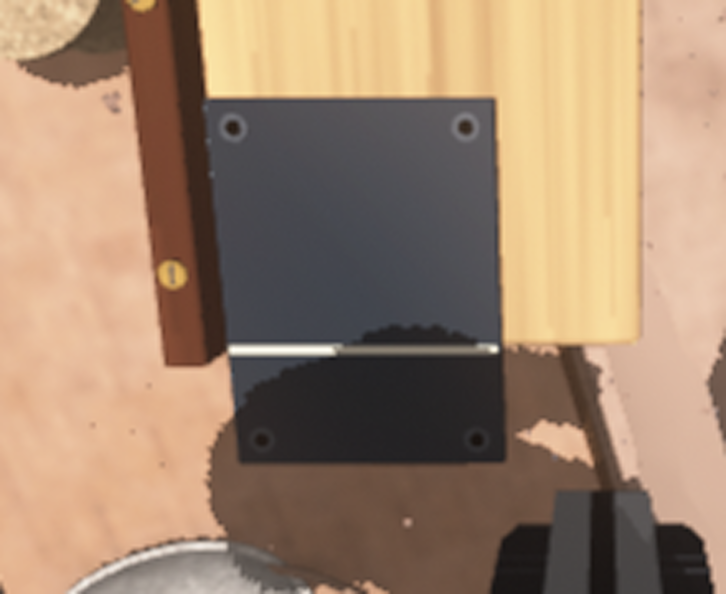

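```bash
python3 - <<'E'
from h import *
d=np.load('w8.npz');f,K,T=d['f'],d['K'],d['T']
p,w=refine_plate(f,[(163,130),(249.5,130),(252.5,240),(172.5,240)],K,T);l=to_l(w);print(l,l.mean(0))
v=l[2]+l[3]-l[0]-l[1];print('ang',np.degrees(np.arctan2(-v[0],v[1])))
print('chalk',to_l(px2w([(210.6,206)],K,T,48)),'end',to_l(px2w([(270,203.7)],K,T,40)),'fence',to_l(px2w([(162,100),(166.5,190)],K,T,48)))
E
```

```text
[[ 58.78  69.82]
 [-29.88  69.81]
 [-30.11 188.38]
 [ 59.6  189.03]] [ 14.6  129.26]
ang -0.14301216583991308
chalk [[ 14.43 150.08]] end [[-49.31 149.35]] fence [[ 56.37  41.96]
 [ 60.39 132.61]]
```

The chalk line is at 149–150 mm against a ledge end at 149.4 mm. The plate is flush, the hand is clear and the bystanders haven't moved, so I'm handing in.

```bash
python3 -c "
from h import *
print(job_done())"
```

```text
the job is handed in; nothing more can be done
None
```

The plate is in place and the job is handed in, at about 19 s on the robot's clock out of the 69 s allowed. I crossed over the lamp and touched the ledge to get the fingertip height. I pushed the plate square against the fence with the shut fingertips, then along the fence with two spread fingertips. After measuring it 5 mm short, I gave it one more nudge and drew the hand clear.

Last checks, from the wrist camera with about 2 mm calibration:
- **Chalk line:** at 149–150 mm along the ledge, against the ledge end measured at 149.4 mm (limit ±10 mm).
- **Flush at the fence:** the plate's centre is at x = 14.6 mm, where flush is 16 mm and the limit is above 10 mm.
- **Alignment:** within 0.15° of the ledge.
- **Hand:** the TCP is about 200 mm above the ledge, with the force near zero.
- **Bystanders:** all four were found within about 4 mm of where they started, which is the detector's own error.

The only check that disagreed was my first automatic reading of the chalk line. It put the line 2–4 mm too far back because the dark plate skewed it, so I used the plate's corners instead. In the last picture a direct reading of the line matched them. In the wrist view the detector also gave one low-score wrong hit for the rubbing stone, and I used the top camera for that instead.

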